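# Clear the nail tin and tip the marking box open

### The arm

A 6-joint arm with a two-finger parallel gripper is mounted at the origin on a cart in front of the work surface, level with it; the furniture and walls round the work are solid. World frame = base frame: x ahead of the robot, y to its left, z up, the work surface at z = 0. Lengths are in mm, angles in rad, forces in N, time in s.
With the tool pointing down it reaches from about 300 to 775 mm from the base axis. Payload 14.6 kg.
Tool frame: the origin (TCP) lies at the very end of the fingers, on their centre line; the grasp point (between the pads) lies 19 mm behind it; z points along the fingers, y is the line along which they close (so a half turn about z gives the same grasp; the last joint's range is limited). The gripper opens to 94 mm and grips with 3 to 60 N. Pads are 16 mm wide; open, the fingers measure 119 mm over their backs; the gripper's body (75 mm by 177 mm) begins 78 mm behind the grasp point.
Start: joints at [-1.213, 0.3, 1.521, -0, 1.321, -0.067], TCP at [226.668, -501.109, 167.446] pointing down, gripper open.
Joint ranges: [-3.03, 3.03], [-0.79, 2.21], [0.23, 2.52], [-1.04, 4.18], [0, 3.07], [-2.55, 2.55]. Speed limits (rad/s): [2.22, 2.22, 2.57, 3.14, 3.14, 3.14].

### API

Orientations are given as [roll, pitch, yaw] about the fixed x, y, z axes, in that order (R = Rz(yaw) Ry(pitch) Rx(roll)).
In Python, from cell import manip gives the robot as it stands.
- The arm moves only by the tool servo_tool, never from a script. Its argument "motion" is a list that holds one entry, the list of rows, each a list of 7 numbers: the shift along the world's x, y, z as a fraction of full scale, then the turn, a rotation vector about the world's x, y, z as a fraction of full scale, then the closure, from 0 (fully open) to 1 (shut). In form: [[[x, y, z, rx, ry, rz, gripper], ...]]. A call has 1 to 10 rows; each row is the pose to reach, as a shift and turn from the pose commanded when the call began, turning the shorter way round; what a row does not reach only later rows make up. Full scale, the value 1, is 0.5 m for a shift and pi rad for a turn. A row lasts 1/10 s, in which the tool goes at most 50 mm and 8.59 degrees, less where a joint would pass 70% of its speed; a pose out of reach is approached as far as the arm can. A call with a number of a shift or a turn outside -1 to 1 is refused whole. A call with a gripper value outside its range is refused whole. The fingers move at their own pace and stop on an object; "newtons" is the grip in N (left out, the last holds). Time passes only in rows, so rows that repeat a pose let the fingers close. It gives the time, the measured TCP pose, the force, the opening and the grip force at its end, in the units of the state.
- manip.read_state(): the state, without advancing time (a new reading comes with each control period).
- manip.camera(name): name is "side" or "top" or "wrist"; returns a dict with "frame" (400x640x3 uint8, red, green, blue), "range_z" (400x640 float32, mm along the optical axis (not along the pixel's ray), 0 where there is no reading), "vfov" (degrees; the focal length in pixels is half the picture's height over the tangent of half this angle, whatever the lens; pixels are square), "cx", "cy" (the principal point, pixels), "cam_to_world" (4x4, takes a point from camera to world coordinates). Camera axes: x right, y down, z forward; pixel columns grow to the right and rows downward; lengths in mm; the calibration is good to about 2 mm. A picture is of the moment at which its call begins.
- manip.sign_off(): hands the job in; it is judged then, once.
The state is a dict: "clock": time; "joints": joint angles; "qd": joint speeds; "effort": joint torques, N m; "eef_pos": TCP position; "eef_rot": TCP orientation; "wrist_force": force on the tool from outside, world axes, zero at the start; "moment": the same for the moment, N m; "finger_gap": finger opening in mm; "finger_force": force on a finger pad.
Only numpy, scipy, OpenCV 4.12 (cv2) and the standard library are available. Lean on these libraries where they do the work, as an engineer would, in place of code of your own. Each camera call takes 0.05 s, during which the arm holds its last target. There are 200 camera calls.

### The job

The tin of nails stands in the way of the tab on the wooden marking box. Gently push the tin aside along the bench, towards the robot, until it stands completely past the near end of the box, without lifting or tipping it; then, with the fingertips under the tab, push the lid up and over past upright, without flinging it, so that it leans back and stays open by itself. Grasp nothing, leave the other things on the bench where they lie, and take the hand away at the end.

Things in the scene. Friction and masses are not known exactly. Their poses are not given: they have to be found in the camera images.
- marking_box: Wooden box fixed to the bench, 105 (x) by 200 (y) by 62 mm high, with a lid. It stands turned 45 to 70 degrees: front with the tab to the left (and towards the robot), hinges to the right. Origin under it near the middle; x points to the hinge side: front wall outside at x = -50 mm, hinge wall outside at +55 mm. y runs along the box: end near the robot at -100 mm, far end at +100 mm.
- lid_hinge (a point): Middle of the hinge axis of the lid, at the top edge of the hinge side of the box: at box x = +57.5 mm, y = 0, and 63 mm above the bench. The hinge runs along the y axis of the box. Axes as the box's.
- lid_tab (a point): Middle of the lower outer edge of the lid's tab; moves with the lid; 117 mm from the hinge axis. Lid: a board 110 by 206 by 9 mm, 0.15 kg, underside 63 mm up when shut, edge 4 mm out from the front wall. Tab: 36 mm wide, 6 mm thick, 6 mm farther out at the middle, so a fingertip finds 10 mm of overhang. Axes are the lid's: x to the hinge, z out of its upper side.
- marking_box_lid (a joint): Opening angle of the lid, rad: 0 shut, 1.745 (100 degrees) against its stop. The hinge runs freely: let go below about 1.4 the lid falls shut, beyond about 1.55 its weight takes it back to the stop.
- nail_tin: Open round tin of nails, loose, about 0.32 kg, 76 mm across and 87 mm high, standing in front of the tab, some 10 to 25 mm from it. Origin at the centre of its underside, z up.
- hole_plug_1: Round wooden plug, 46 mm across, 20 mm high, loose; leave alone. Origin at the centre of its underside.
- sanding_block: Cork sanding block, 62 by 110 by 38 mm, loose; leave alone. Origin at the centre of its underside.
- screwdriver: Screwdriver with a red handle, 220 mm long along its y axis, 29 mm high, lying on the bench, loose; leave alone. Origin under its middle.
Not all that is in view belongs to the job. What is shaped like the nail_tin but orange or yellow is not meant.

How it is judged (in metres and radians):
On the way, in this order (a step that is already met when the one before it is completed fails the run):
1. the tin stands upright on the bench past the near end of the box, the lid still shut (y of nail_tin in the frame of marking_box below -0.115 m and height (world z) of nail_tin below 0.01 m and angle between nail_tin's own z axis and vertical below 0.15 rad and linear speed of nail_tin below 0.03 m/s and value of joint marking_box_lid below 0.1 rad), for 0.2 s.
2. the lid has gone over past upright (value of joint marking_box_lid above 1.6 rad), for 0.2 s.
At the end, for the whole second after the job is handed in: The lid leans back open at more than 1.65 rad and is at rest; the tin stands upright (within 0.15 rad) on the bench, at rest, its centre more than 115 mm from the middle of the box, towards its near end, along the box's own y axis (value of joint marking_box_lid above 1.65 rad and velocity of joint marking_box_lid between -0.1 and 0.1 rad/s and y of nail_tin in the frame of marking_box below -0.115 m and height (world z) of nail_tin below 0.01 m and angle between nail_tin's own z axis and vertical below 0.15 rad and linear speed of nail_tin below 0.03 m/s); the robot touches nothing.
It fails at once if the tin is lifted off the bench (its underside more than 15 mm up) (height (world z) of nail_tin above 0.015 m).
It fails at once if the tin is tipped by more than 0.35 rad (angle between nail_tin's own z axis and vertical above 0.35 rad).
It fails at once if the tin is gripped or pressed hard (over 25 N from the fingers) (contact force between the fingers and nail_tin above 25 N).
It fails at once if the lid is flung open (faster than 4 rad/s) (velocity of joint marking_box_lid above 4 rad/s).
It fails at once if another tool is moved by more than 30 mm (distance of any of hole_plug_1, sanding_block, screwdriver from where it was at the start of the episode above 0.03 m).
It also fails if it takes over 54 s, if anything falls off the work surface, if the arm or the gripper's body presses on something with over 40 N, if the wrist force passes 120 N, or if a joint passes its speed limit or range.

## Working session

There is one attempt and no reset: what is moved stays moved. The work goes in short steps, Python scripts to look and compute and a tool call to move; the robot and the scene stay as the last step left them, time stands still between calls to the robot, and variables do not carry over. Pictures are saved under pics/ and viewed, at most 10 in all, crops included, and the job is handed in when it is done.

Besides the shell and the picture viewer there is one more tool, called after "Emit:" by a JSON object that holds its "api" and its "payload", one argument or row to a line. servo_tool: Moves the arm, as the interface text tells. Its arguments: {"type":"object","properties":{"motion":{"type":"array"},"newtons":{"type":"number"}},"required":["motion"]}

```bash
mkdir -p pics
cat > h.py <<'E'
from cell import manip
import numpy as np, cv2
def cam(n):
    c=manip.camera(n); f=200/np.tan(np.radians(c["vfov"])/2); c["f"]=f
    z=c["range_z"]; v,u=np.mgrid[0:400,0:640]
    P=np.stack([(u-c["cx"])/f*z,(v-c["cy"])/f*z,z,np.ones_like(z)],-1)
    c["P"]=(P@np.array(c["cam_to_world"]).T)[...,:3]; c["P"][z==0]=np.nan
    return c
def save(img,n): cv2.imwrite("pics/"+n,cv2.cvtColor(img,cv2.COLOR_RGB2BGR))
E
python3 - <<'E'
from h import *
a=cam("top"); b=cam("side")
save(a["frame"],"top.png");save(b["frame"],"side.png")
np.savez("/tmp/a.npz",P=a["P"],F=a["frame"]); np.savez("/tmp/b.npz",P=b["P"],F=b["frame"])
s=manip.read_state(); print(s)
E
```

```text
{'clock': 0.1, 'joints': array([-1.21260272e+00,  3.00399563e-01,  1.52151833e+00, -2.44100198e-05,
        1.32067865e+00, -6.65879420e-02]), 'qd': array([-3.57634449e-05, -2.87749942e-04, -1.51410538e-03,  6.48257014e-04,
       -7.56730734e-05, -1.54436892e-03]), 'effort': array([ 4.57002234e-04, -5.32645333e+01, -3.53283656e+01,  7.09144771e-02,
        2.34898890e-02, -7.26737676e-05]), 'eef_pos': array([ 226.56936199, -500.87039396,  166.95212845]), 'eef_rot': array([-3.14058942e+00, -4.32055137e-05,  4.24787580e-01]), 'wrist_force': array([-0.23140841,  0.63696194, -0.17211582]), 'moment': array([-0.01185694,  0.02751047, -0.02855409]), 'finger_force': 0.0, 'finger_gap': 94.12379405495439}
```

View pics/top.png

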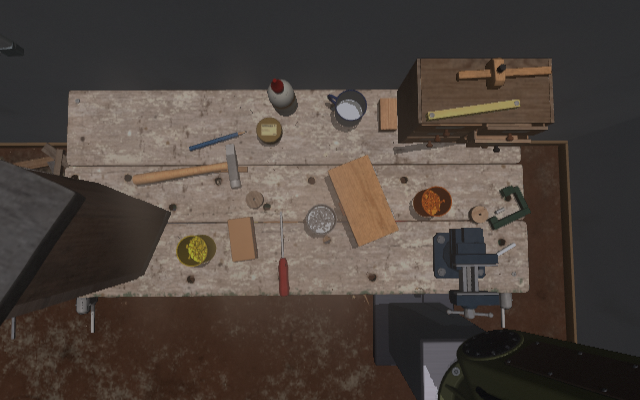

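View pics/side.png

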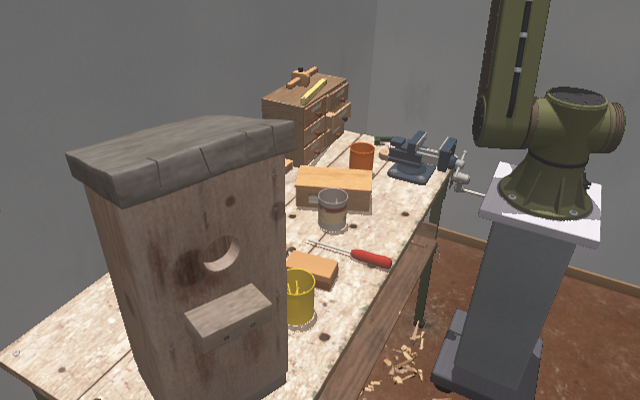

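The top view shows the lid at about (362,200), with three tins of that shape: grey with nails at (320,220), orange at (432,202) and yellow at (196,250). The grey one is the nail tin because it stands in front of the box's tab side. The screwdriver (283,255), plug (255,200) and sanding block (242,240) lie to the left of it.

Run:
```python
from h import *
d=np.load("/tmp/a.npz");P=d["P"];F=d["frame"] if "frame" in d else d["F"]
print("bench z",np.nanmedian(P[205:225,180:220,2]))
roi=np.zeros((400,640),bool);roi[150:250,325:400]=1
m=(roi&(P[...,2]>55)&(P[...,2]<85))
n,l,s,_=cv2.connectedComponentsWithStats(m.astype(np.uint8));k=1+s[1:,4].argmax();m=l==k
Q=P[m];print("lid z",np.median(Q[:,2]),len(Q))
r=cv2.minAreaRect(Q[:,:2].astype(np.float32));print("lid",r);print(cv2.boxPoints(r))
roi[:]=0;roi[195:245,298:342]=1
m=roi&(P[...,2]>30)&(P[...,2]<110)&(l!=k)
Q=P[m]; print("tin z pct",np.percentile(Q[:,2],[5,50,95]));R=Q[Q[:,2]>75]
print("tin",cv2.minEnclosingCircle(R[:,:2].astype(np.float32)),len(R))
for nm,(y0,y1,x0,x1,zl) in dict(plug=(185,215,243,267,10),block=(212,268,222,262,20),screw=(208,300,270,296,5)).items():
    q=P[y0:y1,x0:x1].reshape(-1,3);q=q[(q[:,2]>zl)&(q[:,2]<60)];print(nm,q[:,:2].min(0),q[:,:2].max(0))
    r=cv2.minAreaRect(q[:,:2].astype(np.float32));print(r)
save(cv2.resize(F[140:310,210:420],None,fx=3.5,fy=3.5,interpolation=cv2.INTER_CUBIC),"crop.png")
```

```text
bench z -0.18758362005746676
lid z 72.09899012933215 3635
lid ((520.3927001953125, 321.8016052246094), (206.62210083007812, 119.98567199707031), 21.323347091674805)
[[402.33875 340.12045]
 [445.96924 228.3486 ]
 [638.44666 303.48276]
 [594.81616 415.2546 ]]
tin z pct [32.71843537 52.40091094 87.89915026]
tin ((473.9388427734375, 425.57568359375), 37.74346923828125) 103
plug [505.78834324 577.70807995] [550.22665541 621.57273022]
((527.996337890625, 599.574462890625), (43.78105926513672, 44.418697357177734), 88.51510620117188)
block [369.23188436 594.15482529] [481.81893734 667.57111113]
((425.25445556640625, 629.7054443359375), (109.9109878540039, 61.964622497558594), 8.031893730163574)
screw [276.98872293 498.86095369] [497.27139434 546.89339414]
((387.8747863769531, 526.2512817382812), (41.68293762207031, 221.66180419921875), 86.59344482421875)
```

View pics/crop.png

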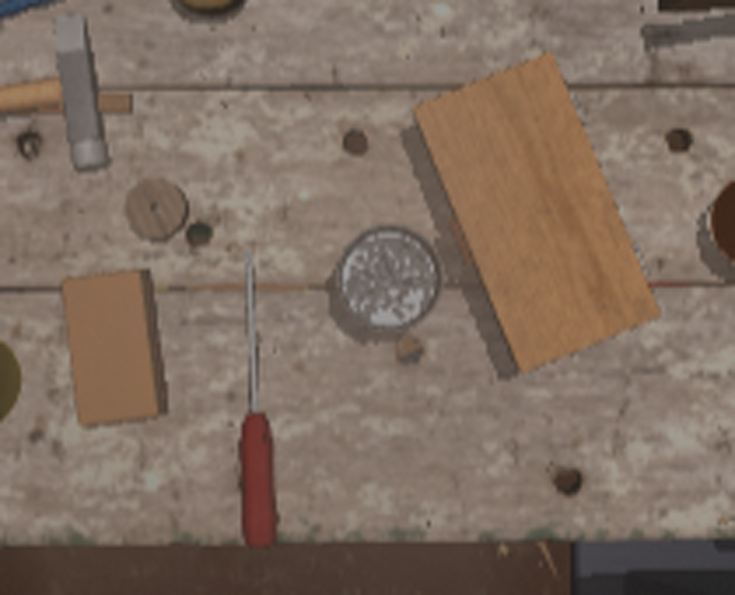

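The crop confirms the grey tin of nails at crop (388,278), beside the box's left long side where the tab is. I get a box yaw of −68.7°, its origin at about (521,320), and the tin at (474,426), which is box (−116,−5). I'll push from behind with the fingers 30 mm apart.

Emit:
{"api": "servo_tool", "payload": {
  "motion": [
    [[0,0,0.1,0,0,0,0.68],[0,0,0.2,0,0,0,0.68],[0,0,0.3,0,0,0,0.68],[0.03,0.1,0.3,0,0,-0.0167,0.68],[0.1,0.3,0.3,0,0,-0.0167,0.68],[0.15,0.5,0.3,0,0,-0.0167,0.68],[0.2,0.7,0.3,0,0,-0.0167,0.68],[0.31,0.95,0.3,0,0,-0.0167,0.68],[0.31,0.95,0.3,0,0,-0.0167,0.68],[0.31,0.95,0.3,0,0,-0.0167,0.68]]
  ]
}}

```text
clock: 1.1
eef_pos: [332.9, -165.9, 317.4]
eef_rot: [3.142, -0.0, 0.372]
wrist_force: [0.7, 0.0, -0.3]
finger_gap: 30.3
finger_force: 0.0
```

```bash
python3 -c "
from h import *
s=manip.read_state();print(s['clock'],s['joints'].round(3),s['eef_pos'],s['eef_rot'],s['finger_gap'])"
```

```text
1.1 [-0.561 -0.188  1.694  0.     1.635  0.638] [ 332.87761726 -165.85168005  317.38008979] [ 3.14154211e+00 -9.16714452e-05  3.71771483e-01] 30.2840299281907
```

Emit:
{"api": "servo_tool", "payload": {
  "motion": [
    [[0.3,0.96,0,0,0,0,0.68],[0.3,0.96,0,0,0,0,0.68],[0.3,0.96,0,0,0,0,0.68],[0.3,0.96,0,0,0,0,0.68],[0.3,0.96,0,0,0,0,0.68],[0.3,0.96,0,0,0,0,0.68],[0.3,0.96,0,0,0,0,0.68],[0.3,0.96,0,0,0,0,0.68],[0.3,0.96,0,0,0,0,0.68],[0.3,0.96,0,0,0,0,0.68]]
  ]
}}

```text
clock: 2.1
eef_pos: [482.1, 311.6, 317.1]
eef_rot: [3.141, 0.0, 0.373]
wrist_force: [0.4, -1.1, 0.9]
finger_gap: 30.0
finger_force: 0.0
```

Emit:
{"api": "servo_tool", "payload": {
  "motion": [
    [[0.124,0.283,0,0,0,0,0.68],[0.124,0.283,0,0,0,0,0.68],[0.124,0.283,0,0,0,0,0.68],[0.124,0.283,-0.1,0,0,0,0.68],[0.124,0.283,-0.2,0,0,0,0.68],[0.124,0.283,-0.3,0,0,0,0.68],[0.124,0.283,-0.35,0,0,0,0.68],[0.124,0.283,-0.4,0,0,0,0.68],[0.124,0.283,-0.4,0,0,0,0.68]]
  ]
}}

```text
clock: 3.0
eef_pos: [542.6, 449.9, 113.1]
eef_rot: [3.14, 0.007, 0.372]
wrist_force: [0.4, 0.3, -0.1]
finger_gap: 30.0
finger_force: 0.0
```

```bash
python3 -c "
from h import *
a=cam('top')
s=manip.read_state();print(s['clock'],s['joints'].round(4),s['eef_pos'],s['eef_rot'],s['finger_gap'])
P=a['P'];save(cv2.resize(a['frame'][120:320,200:440],None,fx=3,fy=3),'c2.png')
"
```

```text
3.05 [ 0.6402  0.6998  1.0525 -0.      1.3925  1.8387] [543.51541167 450.47274453 116.02402165] [3.14070454e+00 3.12291819e-03 3.72279316e-01] 30.063534387608815
```

View pics/c2.png

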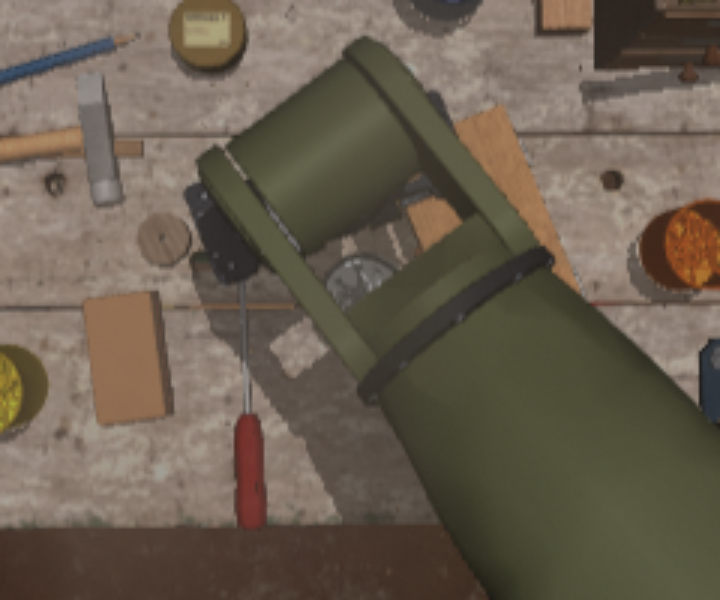

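The top view shows the hand behind the tin, at about crop (390,190), with the tin at crop (360,285) untouched. I'll go down, then push slowly.

Emit:
{"api": "servo_tool", "payload": {
  "motion": [
    [[0,0,-0.06,0,0,0,0.68],[0,0,-0.12,0,0,0,0.68],[0,0,-0.16,0,0,0,0.68],[0,0,-0.192,0,0,0,0.68],[0,0,-0.192,0,0,0,0.68],[-0.0186,-0.0073,-0.192,0,0,0,0.68],[-0.0335,-0.013,-0.192,0,0,0,0.68],[-0.0447,-0.0175,-0.192,0,0,0,0.68],[-0.0559,-0.0218,-0.192,0,0,0,0.68],[-0.0671,-0.0262,-0.192,0,0,0,0.68]]
  ]
}}

```text
clock: 4.05
eef_pos: [510.7, 438.1, 22.3]
eef_rot: [-3.141, -0.002, 0.372]
wrist_force: [1.9, 2.3, 1.0]
finger_gap: 30.0
finger_force: 1.2
```

Emit:
{"api": "servo_tool", "payload": {
  "motion": [
    [[-0.01,-0.004,0,0,0,0,0.68],[-0.02,-0.008,0,0,0,0,0.68],[-0.03,-0.012,0,0,0,0,0.68],[-0.04,-0.0157,0,0,0,0,0.68],[-0.05,-0.0195,0,0,0,0,0.68],[-0.06,-0.0235,0,0,0,0,0.68],[-0.07,-0.0275,0,0,0,0,0.68],[-0.08,-0.0313,0,0,0,0,0.68],[-0.09,-0.0352,0,0,0,0,0.68],[-0.1,-0.039,0,0,0,0,0.68]]
  ]
}}

```text
clock: 5.05
eef_pos: [460.1, 418.2, 21.5]
eef_rot: [-3.142, -0.0, 0.372]
wrist_force: [2.7, 1.0, 2.9]
finger_gap: 29.8
finger_force: 1.7
```

Emit:
{"api": "servo_tool", "payload": {
  "motion": [
    [[-0.01,-0.004,0,0,0,0,0.68],[-0.02,-0.008,0,0,0,0,0.68],[-0.03,-0.012,0,0,0,0,0.68],[-0.04,-0.0157,0,0,0,0,0.68],[-0.05,-0.0195,0,0,0,0,0.68],[-0.06,-0.0235,0,0,0,0,0.68],[-0.07,-0.0275,0,0,0,0,0.68],[-0.08,-0.0313,0,0,0,0,0.68],[-0.09,-0.0352,0,0,0,0,0.68],[-0.1,-0.039,0,0,0,0,0.68]]
  ]
}}

```text
clock: 6.05
eef_pos: [410.1, 398.7, 21.4]
eef_rot: [3.142, -0.0, 0.372]
wrist_force: [3.1, 1.3, 3.0]
finger_gap: 29.9
finger_force: 1.6
```

Emit:
{"api": "servo_tool", "payload": {
  "motion": [
    [[-0.01,-0.004,0,0,0,0,0.68],[-0.02,-0.008,0,0,0,0,0.68],[-0.03,-0.012,0,0,0,0,0.68],[-0.04,-0.0157,0,0,0,0,0.68],[-0.048,-0.0188,0,0,0,0,0.68],[-0.053,-0.0207,0,0,0,0,0.68],[-0.055,-0.0215,0,0,0,0,0.68],[-0.055,-0.0215,0,0,0,0,0.68]]
  ]
}}

```text
clock: 6.85
eef_pos: [382.9, 388.0, 21.4]
eef_rot: [3.142, 0.0, 0.372]
wrist_force: [1.3, 1.1, 1.4]
finger_gap: 30.1
finger_force: 0.8
```

Emit:
{"api": "servo_tool", "payload": {
  "motion": [
    [[0.02,0.0078,0,0,0,0,0.68],[0.05,0.0195,0,0,0,0,0.68],[0.09,0.035,0,0,0,0,0.68],[0.09,0.035,0.1,0,0,0,0.8],[0.09,0.035,0.2,0,0,0,1],[0.09,0.035,0.3,0,0,0,1],[0.09,0.085,0.4,0,0,0,1],[0.09,0.135,0.4,0,0,0,1],[0.09,0.135,0.4,0,0,0,1]]
  ]
}}

```text
clock: 7.75
eef_pos: [428.2, 458.0, 222.4]
eef_rot: [-3.141, -0.001, 0.374]
wrist_force: [-0.5, 0.8, -1.6]
finger_gap: 0.5
finger_force: 0.0
```

Run:
```python
from h import *
b=cam("side");a=cam("top");save(b["frame"],"side2.png");save(a["frame"],"top2.png")
np.savez("/tmp/b2.npz",P=b["P"],F=b["frame"]);np.savez("/tmp/a2.npz",P=a["P"],F=a["frame"])
s=manip.read_state();print(s['clock'],s['joints'].round(4),s['eef_pos'],s['eef_rot'],s['finger_gap'])
# FK fit
from scipy.optimize import least_squares
D=[([-1.2126,.3004,1.5215,0,1.3207],[226.57,-500.87,166.95]),([-.561,-.188,1.694,0,1.635],[332.88,-165.85,317.38]),([.6402,.6998,1.0525,0,1.3925],[543.5,450.47,116.02]),(s['joints'],s['eef_pos'])]
def r(p):
    o=[]
    for q,x in D:
        t=q[1]+q[2]; o+=[p[0]+p[1]*np.sin(q[1])+p[2]*np.sin(t)+p[3]*np.cos(t)-np.hypot(x[0],x[1]), p[4]+p[1]*np.cos(q[1])+p[2]*np.cos(t)-p[3]*np.sin(t)-x[2]]
    return o
f=least_squares(r,[0,400,400,0,0]);print(f.x,np.array(r(f.x)).round(1))
```

```text
7.85 [0.7579 0.4426 1.2061 0.     1.495  1.9559] [428.00111807 455.52260705 220.26126944] [3.14078362e+00 1.99595399e-03 3.72849303e-01] 0.5229377143101437
[  0.99976967 421.84400294 447.99552325  40.76926562 -85.41547244] [-0.1 -0.2 -0.1 -0.1  0.1  0.3  0.1 -0. ]
```

View pics/side2.png

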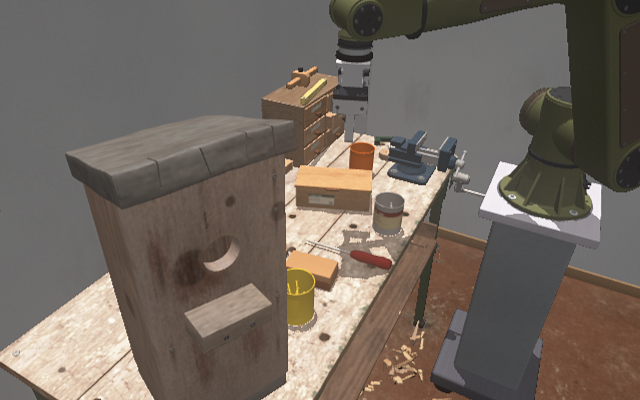

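The side view shows the tin upright at (388,213), past the near end of the box. The lid is shut, and the tab is a light patch at (320,198). Next I'll check the box front in depth and the tilted-tool kinematics.

```bash
cat > k.py <<'E'
import numpy as np
from scipy.spatial.transform import Rotation as Ro
lo=np.array([-3.03,-.79,.23,-1.04,0,-2.55]);hi=np.array([3.03,2.21,2.52,4.18,3.07,2.55])
A1,L2,L3,E,HL=1.0,421.84,448.0,40.77,-85.4
O=np.array([521.1,319.9]);t=np.radians(-68.67);X=np.array([np.cos(t),np.sin(t)]);Y=np.array([-X[1],X[0]])
def w(bx,by,z): return np.r_[O+bx*X+by*Y,z]
def fk(q,Lt):
    T=q[1]+q[2];R=Ro.from_euler('ZYZYZ',[q[0],T,q[3],q[4],q[5]+np.pi/2])
    rr=A1+L2*np.sin(q[1])+L3*np.sin(T)+E*np.cos(T);z=HL+Lt+L2*np.cos(q[1])+L3*np.cos(T)-E*np.sin(T)
    return np.r_[rr*np.cos(q[0]),rr*np.sin(q[0]),z]+Lt*R.as_matrix()[:,2],R
def ik(p,R,Lt,ref):
    d=R.as_matrix()[:,2];c=p-Lt*d;q1=np.arctan2(c[1],c[0]);r=np.hypot(c[0],c[1])-A1;z=c[2]-HL-Lt
    L=np.hypot(L3,E);D=np.hypot(r,z)
    if D>L2+L: return None
    g=np.arccos((D*D-L2*L2-L*L)/(2*L2*L));q2=np.arctan2(r,z)-np.arctan2(L*np.sin(g),L2+L*np.cos(g));q3=g-np.arctan2(E,L3)
    M=(Ro.from_euler('ZY',[q1,q2+q3]).inv()*R)
    e=M.as_euler('ZYZ');q=np.array([q1,q2,q3,e[0],e[1],e[2]-np.pi/2])
    for i in(3,5): q[i]=(q[i]-ref[i]+np.pi)%(2*np.pi)-np.pi+ref[i]
    return q
def tool(a,s):  # point toward box +x, a below horizontal; tool y = s*box Y
    z=np.r_[X*np.cos(a),-np.sin(a)];y=s*np.r_[Y,0];return Ro.from_matrix(np.c_[np.cross(y,z),y,z])
E
python3 - <<'E'
import numpy as np,cv2
from k import *
P=np.load('/tmp/a.npz')['P'].reshape(-1,3);P2=np.load('/tmp/b2.npz')['P'].reshape(-1,3)
def bx(P): return np.c_[(P[:,:2]-O)@X,(P[:,:2]-O)@Y,P[:,2]]
B=bx(P);m=(abs(B[:,0])<80)&(abs(B[:,1])<115)&(B[:,2]>60)&(B[:,2]<80)
L=B[m]
for y0 in range(-90,91,20):
    q=L[abs(L[:,1]-y0)<8];print(y0,q[:,0].min().round(1),q[:,0].max().round(1),end=' | ')
print('y',L[:,1].min(),L[:,1].max())
S=bx(P2);m=(S[:,0]>-75)&(S[:,0]<-35)&(abs(S[:,1])<95);W=S[m]
for z in range(10,80,8):
    q=W[abs(W[:,2]-z)<3];print(z,len(q),np.median(q[:,0]).round(1) if len(q) else '',q[:,0].min().round(1) if len(q) else '')
q=W[(W[:,0]<-56)&(W[:,2]>58)];print('tab',len(q),q.min(0),q.max(0))
q=W[(W[:,2]>40)&(W[:,2]<55)];print('front',np.polyfit(q[:,1],q[:,0],1))
m=(S[:,1]<-105)&(S[:,1]>-200)&(S[:,0]>-170)&(S[:,0]<-60)&(S[:,2]>70)&(S[:,2]<95);print('tin',cv2.minEnclosingCircle(S[m][:,:2].astype(np.float32)))
ref=np.array([.7579,.4426,1.2061,0,1.495,1.9559])
for Lt in(250,300,350):
  for s in(1,-1):
    for a in(25,40,55,70):
      for p in((-61,50),(-20,165),(60,175)):
        q=ik(w(p[0],0,p[1]),tool(np.radians(a),s),Lt,ref)
        ok=q is not None and (q>lo).all() and (q<hi).all()
        print(Lt,s,a,p,None if q is None else q.round(2),'OK' if ok else '')
E
```

```text
-90 -55.2 54.1 | -70 -55.0 57.5 | -50 -55.3 57.6 | -30 -55.5 54.4 | -10 -62.0 53.3 | 10 -61.9 54.2 | 30 -55.8 53.4 | 50 -55.8 58.0 | 70 -56.0 57.4 | 90 -56.1 53.3 | y -103.27281182443822 103.34191811853714
10 125 -50.9 -55.8
18 128 -51.0 -57.5
26 120 -51.0 -55.2
34 142 -50.9 -57.8
42 146 -50.8 -57.4
50 140 -51.0 -55.6
58 117 -50.9 -55.5
66 112 -54.7 -62.8
74 274 -46.6 -60.1
tab 79 [-63.63085667 -86.29841531  63.45506435] [-56.00358053  80.75623443  74.45048155]
front [-5.40419797e-03 -5.08649802e+01]
tin ((-114.62252807617188, -144.30062866210938), 41.362464904785156)
250 1 25 (-61, 50) [ 0.95  0.96  1.11 -0.89  1.81  0.72] OK
250 1 25 (-20, 165) [ 0.91  0.77  1.16 -0.95  1.86  0.58] OK
250 1 25 (60, 175) [ 0.8   0.68  1.3  -0.99  1.75  0.55] OK
250 1 40 (-61, 50) [ 0.91  0.85  1.18 -0.72  1.64  0.69] OK
250 1 40 (-20, 165) [ 0.86  0.67  1.19 -0.75  1.73  0.54] OK
250 1 40 (60, 175) [ 0.75  0.59  1.3  -0.79  1.64  0.49] OK
250 1 55 (-61, 50) [ 0.85  0.74  1.25 -0.54  1.48  0.62] OK
250 1 55 (-20, 165) [ 0.8   0.59  1.22 -0.55  1.61  0.48] OK
250 1 55 (60, 175) [ 0.68  0.51  1.31 -0.5
[... 3081 characters left out ...]
(-61, 50) [ 1.05  1.17  0.86 -0.84  1.9   3.88] 
350 -1 25 (-20, 165) [ 1.01  0.95  0.98 -0.89  1.93  3.78] 
350 -1 25 (60, 175) [ 0.92  0.84  1.17 -0.93  1.82  3.78] 
350 -1 40 (-61, 50) [ 1.    0.99  1.01 -0.68  1.72  3.87] 
350 -1 40 (-20, 165) [ 0.95  0.8   1.06 -0.71  1.79  3.75] 
350 -1 40 (60, 175) [ 0.86  0.7   1.22 -0.75  1.69  3.71] 
350 -1 55 (-61, 50) [ 0.92  0.83  1.15 -0.51  1.52  3.81] 
350 -1 55 (-20, 165) [ 0.87  0.66  1.15 -0.53  1.64  3.69] 
350 -1 55 (60, 175) [ 0.76  0.57  1.26 -0.56  1.57  3.61] 
350 -1 70 (-61, 50) [ 0.82  0.69  1.28 -0.32  1.34  3.69] 
350 -1 70 (-20, 165) [ 0.76  0.55  1.23 -0.32  1.51  3.58] 
350 -1 70 (60, 175) [ 0.64  0.48  1.31 -0.34  1.46  3.47]
```

Run:
```python
import numpy as np
from k import *
for n in 'ab':
    P=np.load(f'/tmp/{n}.npz')['P'].reshape(-1,3)
    m=(P[:,2]>120)&(P[:,1]>560)&(P[:,0]<800)&(P[:,0]>100);Q=P[m];print(n,len(Q),np.nanpercentile(Q,[0,1,5,99,100],axis=0).round(0).tolist() if len(Q) else '')
R=tool(np.radians(35),1);C=Ro.from_euler('xyz',[3.1416,0,.3724])
print((R*C.inv()).as_rotvec()/np.pi)
cur=np.array([428,455.5,219])
for d in(120,0):
    p=w(-59-d*np.cos(.611),0,41.5+d*np.sin(.611));print(d,p,(p-cur)/500)
print('dir/500 per mm',tool(np.radians(35),1).as_matrix()[:,2]/500, R.as_euler('xyz'))
```

```text
a 16743 [[304.0, 807.0, 120.0], [330.0, 813.0, 129.0], [341.0, 824.0, 162.0], [571.0, 994.0, 476.0], [800.0, 1046.0, 483.0]]
b 45736 [[304.0, 817.0, 120.0], [313.0, 857.0, 128.0], [328.0, 899.0, 155.0], [562.0, 1081.0, 498.0], [593.0, 1089.0, 500.0]]
[-0.3086329   0.13526277  0.45769581]
120 [463.8878657  466.41481638 110.34241859] [ 0.07177573  0.02182963 -0.21731516]
0 [499.63939823 374.85855322  41.5       ] [ 0.1432788  -0.16128289 -0.355     ]
dir/500 per mm [ 0.00059592 -0.00152608 -0.00114715] [3.14159265 0.95993109 1.94307506]
```

Emit:
{"api": "servo_tool", "payload": {
  "motion": [
    [[0.03,0,0,-0.3086,0.1353,0.4577,1],[0.06,0,0,-0.3086,0.1353,0.4577,1],[0.113,-0.03,0,-0.3086,0.1353,0.4577,1],[0.113,-0.085,0,-0.3086,0.1353,0.4577,1],[0.113,-0.085,0,-0.3086,0.1353,0.4577,1],[0.113,-0.085,0,-0.3086,0.1353,0.4577,1],[0.113,-0.085,0,-0.3086,0.1353,0.4577,1],[0.113,-0.085,0,-0.3086,0.1353,0.4577,1],[0.113,-0.085,0,-0.3086,0.1353,0.4577,1],[0.113,-0.085,0,-0.3086,0.1353,0.4577,1]]
  ]
}}

```text
clock: 8.85
eef_pos: [484.9, 412.3, 220.3]
eef_rot: [2.993, 0.827, 1.6]
wrist_force: [-0.2, 0.2, 0.2]
finger_gap: 0.4
finger_force: 0.0
```

Run:
```python
from h import *
from k import *
s=manip.read_state();print(s['clock'],s['joints'].round(3),s['eef_pos'],s['eef_rot'])
q=s['joints']
for Lt in(250,300,350): print(Lt,fk(q,Lt)[0],fk(q,Lt)[1].as_euler('xyz'))
R=tool(np.radians(35),1);C=Ro.from_euler('xyz',s['eef_rot']);print((R*C.inv()).as_rotvec()/np.pi,(w(-100,0,220)-s['eef_pos'])/500)
```

```text
8.85 [ 0.925  0.868  0.764 -0.685  2.019  0.689] [484.94827096 412.26807645 220.32794336] [2.99331363 0.82676213 1.60034435]Traceback (most recent call last):
  File "<stdin>", line 5, in <module>
  File "k.py", line 8, in fk
    T=q[1]+q[2];R=Ro.from_euler('ZYZYZ',[q[0],T,q[3],q[4],q[5]+np.pi/2])
                  ~~~~~~~~~~~~~^^^^^^^^^^^^^^^^^^^^^^^^^^^^^^^^^^^^^^^^^
  File "scipy/spatial/transform/_rotation.pyx", line 1413, in scipy.spatial.transform._rotation.Rotation.from_euler
ValueError: Expected axis specification to be a non-empty string of upto 3 characters, got ZYZYZ
```

Emit:
{"api": "servo_tool", "payload": {
  "motion": [
    [[0,0,0,-0.0494,0.0216,0.0732,1],[0,0,0,-0.0494,0.0216,0.0732,1],[0,0,-0.06,-0.0494,0.0216,0.0732,1],[0,0,-0.12,-0.0494,0.0216,0.0732,1],[0,0,-0.18,-0.0494,0.0216,0.0732,1],[0,0,-0.24,-0.0494,0.0216,0.0732,1],[0,0,-0.28,-0.0494,0.0216,0.0732,1],[0,0,-0.3,-0.0494,0.0216,0.0732,1],[0,0,-0.3,-0.0494,0.0216,0.0732,1]]
  ]
}}

```text
clock: 9.75
eef_pos: [484.5, 412.5, 70.4]
eef_rot: [-3.138, 0.961, 1.945]
wrist_force: [0.5, -0.8, -0.7]
finger_gap: 0.6
finger_force: 0.0
```

Run:
```python
from h import *
from k import *
b=cam("side");save(cv2.resize(b["frame"][100:260,250:450],None,fx=4,fy=3.75),"s3.png")
s=manip.read_state();print(s['clock'],s['joints'].round(3),s['eef_pos'],s['eef_rot'])
R=tool(np.radians(35),1);C=Ro.from_euler('xyz',s['eef_rot']);print((R*C.inv()).as_rotvec()/np.pi,(w(-100,0,70)-s['eef_pos'])/500)
```

```text
9.8 [ 0.978  0.997  0.95  -0.763  1.796  0.67 ] [484.76569226 412.99442073  71.82381102] [-3.14157751  0.9602354   1.9427404 ]
[9.12402746e-05 3.26433119e-05 1.10474665e-04] [-7.91871352e-05  1.11338936e-04 -3.64762204e-03]
```

View pics/s3.png

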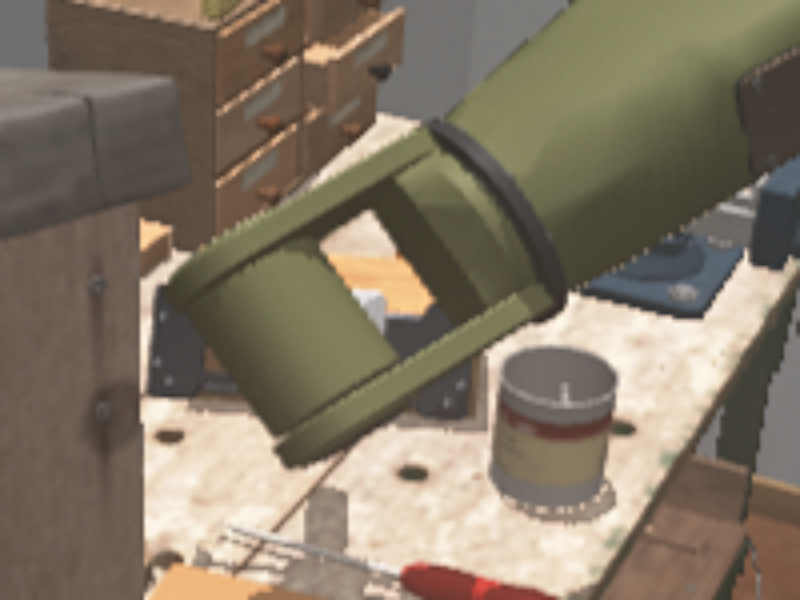

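The crop shows the wrist tilted in front of the tab, with the hand behind it. The tin stands clear at crop (555,430). I'll slide the tips under the tab.

Emit:
{"api": "servo_tool", "payload": {
  "motion": [
    [[0.008,-0.019,-0.016,0,0,0,1],[0.016,-0.038,-0.031,0,0,0,1],[0.022,-0.055,-0.046,0,0,0,1],[0.027,-0.067,-0.055,0,0,0,1],[0.03,-0.0763,-0.061,0,0,0,1],[0.03,-0.0763,-0.061,0,0,0,1],[0.03,-0.0763,-0.061,0,0,0,1]]
  ]
}}

```text
clock: 10.5
eef_pos: [499.6, 375.1, 41.2]
eef_rot: [3.141, 0.96, 1.942]
wrist_force: [-0.1, 1.1, 1.0]
finger_gap: 0.4
finger_force: 0.0
```

Run:
```python
from h import *
from k import *
s=manip.read_state();p=s['eef_pos'];print(s['clock'],p,(p[:2]-O)@X,(p[:2]-O)@Y,s['wrist_force'])
# lift plan: finger upper corner c = TCP+(4.6,6.55); corner path about hinge (56.6,63)
sh=0.0
p0=np.array([-59,41.5])
def at(th,rad,below=0):
    # corner on underside at radius rad from hinge, lid angle th
    c=np.array([56.6-rad*np.cos(th),63+rad*np.sin(th)])-np.array([4.6,6.55]);return c
for th,rad in [(0,111),(.1,110),(.2,108),(.3,106),(.4,104),(.5,102),(.6,100),(.7,98),(.8,97),(.9,96),(1,95),(1.1,95),(1.2,95),(1.3,95),(1.4,95),(1.5,95),(1.6,95),(1.65,95),(1.7,95)]:
    c=at(th,rad);d=c-p0;v=np.r_[d[0]*X,d[1]]/500;print(th,rad,c.round(1),v.round(4).tolist())
```

```text
10.5 [499.589246   375.13306112  41.19440061] -59.273946680098874 0.053132382454734284 [-0.09032865  1.10297421  0.96958526]
0 111 [-59.   56.4] [0.0, -0.0, 0.0299]
0.1 110 [-57.5  67.4] [0.0011, -0.0029, 0.0519]
0.2 108 [-53.8  77.9] [0.0037, -0.0096, 0.0728]
0.3 106 [-49.3  87.8] [0.0071, -0.0181, 0.0926]
0.4 104 [-43.8  96.9] [0.0111, -0.0283, 0.1109]
0.5 102 [-37.5 105.4] [0.0156, -0.04, 0.1277]
0.6 100 [-30.5 112.9] [0.0207, -0.053, 0.1428]
0.7 98 [-23.  119.6] [0.0262, -0.0672, 0.1562]
0.8 97 [-15.6 126. ] [0.0316, -0.0809, 0.1691]
0.9 96 [ -7.7 131.6] [0.0373, -0.0956, 0.1803]
1 95 [  0.7 136.4] [0.0434, -0.1112, 0.1898]
1.1 95 [  8.9 141.1] [0.0494, -0.1265, 0.1992]
1.2 95 [ 17.6 145. ] [0.0557, -0.1427, 0.207]
1.3 95 [ 26.6 148. ] [0.0623, -0.1594, 0.213]
1.4 95 [ 35.9 150.1] [0.069, -0.1767, 0.2171]
1.5 95 [ 45.3 151.2] [0.0759, -0.1943, 0.2194]
1.6 95 [ 54.8 151.4] [0.0828, -0.212, 0.2198]
1.65 95 [ 59.5 151.2] [0.0862, -0.2208, 0.2193]
1.7 95 [ 64.2 150.7] [0.0897, -0.2296, 0.2183]
```

Emit:
{"api": "servo_tool", "payload": {
  "motion": [
    [[0,0,0.015,0,0,0,1],[0,0,0.03,0,0,0,1],[0.0005,-0.0014,0.041,0,0,0,1],[0.0011,-0.0029,0.0519,0,0,0,1],[0.0023,-0.006,0.0625,0,0,0,1],[0.0037,-0.0096,0.0728,0,0,0,1],[0.0053,-0.0138,0.0828,0,0,0,1],[0.0071,-0.0181,0.0926,0,0,0,1],[0.009,-0.023,0.1018,0,0,0,1],[0.0111,-0.0283,0.1109,0,0,0,1]]
  ]
}}

```text
clock: 11.5
eef_pos: [505.2, 360.6, 96.8]
eef_rot: [-3.142, 0.96, 1.943]
wrist_force: [0.6, 0.8, -0.1]
finger_gap: 0.6
finger_force: 0.0
```

Run:
```python
from h import *
from k import *
b=cam("side");save(cv2.resize(b["frame"][100:260,250:450],None,fx=4,fy=3.75),"s4.png")
s=manip.read_state();p=s['eef_pos'];print(s['clock'],p,(p[:2]-O)@X,(p[:2]-O)@Y,s['wrist_force'])
```

```text
11.55 [505.50651933 360.38883138  97.54558074] -43.38734022295956 0.20202625387846496 [ 0.0530276  -0.49631823  1.92783153]
```

View pics/s4.png

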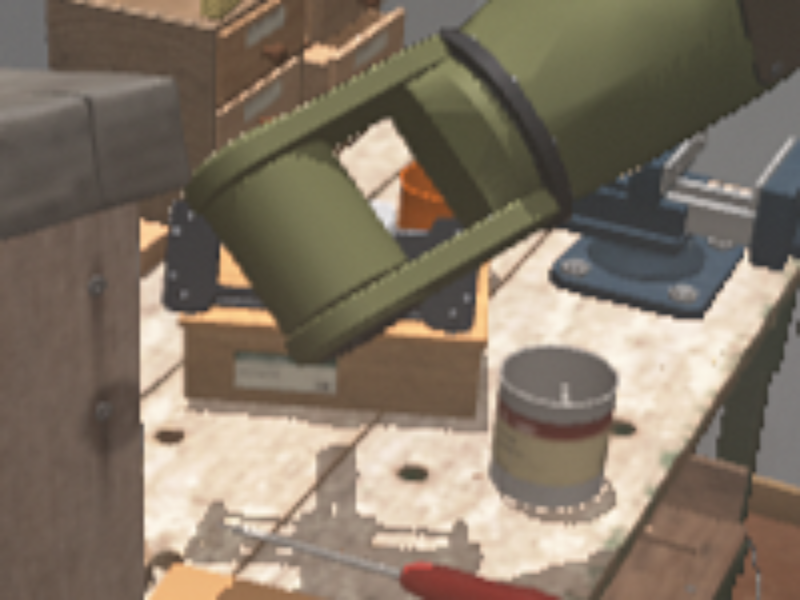

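The front wall still shows its full height at crop (185–490, 320–410), and it's unclear whether the lid has risen. I'll check in depth.

Run:
```python
from h import *
from k import *
for n in('top','side','wrist'):
    c=cam(n);P=c['P'].reshape(-1,3);B=np.c_[(P[:,:2]-O)@X,(P[:,:2]-O)@Y,P[:,2]]
    save(c['frame'],n+'5.png')
    for lo_,hi_ in((-100,-85),(60,100)):
      m=(B[:,1]>lo_)&(B[:,1]<hi_)&(B[:,0]>-75)&(B[:,0]<65)&(B[:,2]>55)&(B[:,2]<200)
      q=B[m];print(n,lo_,len(q),[(x,np.median(q[abs(q[:,0]-x)<5][:,2]).round(1)) for x in range(-60,61,15) if (abs(q[:,0]-x)<5).any()])
```

```text
top -100 264 [(-60, np.float64(68.7)), (-45, np.float64(72.1)), (-30, np.float64(72.8)), (-15, np.float64(71.4)), (0, np.float64(72.6)), (15, np.float64(72.1)), (30, np.float64(72.8)), (45, np.float64(72.0))]
top 60 696 [(-60, np.float64(69.9)), (-45, np.float64(71.6)), (-30, np.float64(72.5)), (-15, np.float64(72.4)), (0, np.float64(72.1)), (15, np.float64(72.1)), (30, np.float64(72.0)), (45, np.float64(72.3)), (60, np.float64(64.1))]
side -100 81 [(-60, np.float64(71.3)), (-45, np.float64(67.6)), (-30, np.float64(73.1)), (-15, np.float64(73.1)), (0, np.float64(72.5)), (15, np.float64(72.5)), (30, np.float64(71.7)), (45, np.float64(73.9))]
side 60 153 [(-60, np.float64(67.9)), (-45, np.float64(71.9)), (-30, np.float64(71.2)), (0, np.float64(73.0)), (15, np.float64(72.6)), (30, np.float64(72.0)), (45, np.float64(72.8))]
wrist -100 823 [(-45, np.float64(61.4)), (-30, np.float64(73.2)), (-15, np.float64(73.2)), (0, np.float64(73.2)), (15, np.float64(73.2)), (30, np.float64(73.3)), (45, np.float64(73.3)), (60, np.float64(72.8))]
wrist 60 2241 [(-60, np.float64(69.9)), (-45, np.float64(62.3)), (-30, np.float64(73.0)), (-15, np.float64(73.0)), (0, np.float64(73.1)), (15, np.float64(73.0)), (30, np.float64(73.0)), (45, np.float64(73.1))]
```

View pics/wrist5.png

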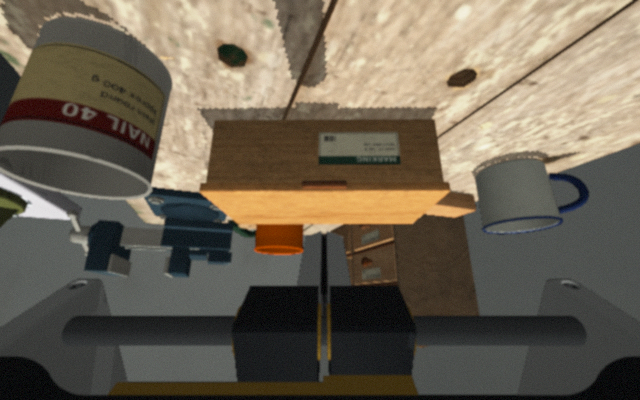

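The wrist view shows the lid still shut. The tab at (325,183) is in line with the fingers, so the tips slipped past it with too little under it. I'll back off, flatten the tilt to 25° and go in about 4 mm deeper.

Emit:
{"api": "servo_tool", "payload": {
  "motion": [
    [[-0.0487,0.1248,0.01,0,0,0,1],[-0.0487,0.1248,0.01,-0.0259,-0.0101,0,1],[-0.0487,0.1248,0,-0.0518,-0.0202,0,1],[-0.0487,0.1248,-0.03,-0.0518,-0.0202,0,1],[-0.0487,0.1248,-0.058,-0.0518,-0.0202,0,1],[-0.0487,0.1248,-0.058,-0.0518,-0.0202,0,1],[-0.0487,0.1248,-0.058,-0.0518,-0.0202,0,1]]
  ]
}}

```text
clock: 12.4
eef_pos: [481.3, 422.8, 67.9]
eef_rot: [3.14, 1.133, 1.941]
wrist_force: [1.1, -0.2, 0.8]
finger_gap: 0.4
finger_force: 0.0
```

```bash
cat > st.py <<'E'
from h import *
from k import *
s=manip.read_state();p=s['eef_pos'];print(s['clock'],s['joints'].round(3),'box',((p[:2]-O)@X).round(1),((p[:2]-O)@Y).round(1),p[2].round(1),'F',((s['wrist_force'][:2])@X).round(1),s['wrist_force'][2].round(1),s['eef_rot'])
E
python3 st.py
python3 - <<'E'
from h import *
from k import *
c=cam('wrist');P=c['P'];B=np.stack([(P[...,:2]-O)@X,(P[...,:2]-O)@Y,P[...,2]],-1)
s=manip.read_state();R=Ro.from_euler('xyz',s['eef_rot']).as_matrix()
T=(P-s['eef_pos'])@R   # in tool frame
m=(T[...,2]>-60)&(T[...,2]<8)&(abs(T[...,0])<30)&(abs(T[...,1])<30)
q=T[m];print(len(q))
for z in range(-60,8,5):
    k=q[abs(q[:,2]-z)<2.5]
    if len(k):print(z,len(k),k[:,0].min().round(1),k[:,0].max().round(1),k[:,1].min().round(1),k[:,1].max().round(1))
E
```

```text
12.4 [ 1.017  1.121  0.837 -0.88   1.922  0.664] box -110.3 0.3 67.9 F 0.6 0.8 [3.14032021 1.13323851 1.94076315]
489
-60 65 6.6 9.0 -12.3 12.5
-55 135 6.0 9.1 -12.1 12.1
-50 123 6.3 9.2 -11.7 12.4
-45 108 6.5 8.8 -11.9 12.1
-40 56 6.3 8.8 -7.6 7.7
-35 2 6.5 7.8 -3.0 0.4
```

Emit:
{"api": "servo_tool", "payload": {
  "motion": [
    [[0.009,-0.024,-0.012,0,0,0,1],[0.018,-0.047,-0.024,0,0,0,1],[0.026,-0.067,-0.034,0,0,0,1],[0.032,-0.083,-0.041,0,0,0,1],[0.037,-0.095,-0.047,0,0,0,1],[0.039,-0.1,-0.05,0,0,0,1],[0.0407,-0.1043,-0.052,0,0,0,1],[0.0407,-0.1043,-0.052,0,0,0,1],[0.0407,-0.1043,-0.052,0,0,0,1]]
  ]
}}

```text
clock: 13.35
eef_pos: [501.0, 371.4, 41.5]
eef_rot: [3.141, 1.135, 1.943]
wrist_force: [-0.9, -0.4, -0.1]
finger_gap: 0.4
finger_force: 0.0
```

```bash
python3 st.py
```

```text
13.35 [ 0.958  1.077  0.994 -0.891  1.81   0.719] box -55.2 0.0 41.5 F 0.1 -0.1 [3.14134579 1.13459558 1.94309947]
```

Emit:
{"api": "servo_tool", "payload": {
  "motion": [
    [[0.0015,-0.0037,0.01,0,0,0,1],[0.0015,-0.0037,0.02,0,0,0,1],[0.0015,-0.0037,0.03,0,0,0,1],[0.0015,-0.0037,0.038,0,0,0,1],[0.0015,-0.0037,0.046,0,0,0,1],[0.0015,-0.0037,0.054,0,0,0,1],[0.0015,-0.0037,0.06,0,0,0,1],[0.0015,-0.0037,0.06,0,0,0,1]]
  ]
}}

```text
clock: 14.15
eef_pos: [501.9, 369.3, 71.9]
eef_rot: [3.14, 1.134, 1.942]
wrist_force: [0.5, 0.4, -0.4]
finger_gap: 0.6
finger_force: 0.0
```

```bash
python3 st.py
cat > lid.py <<'E'
from h import *
from k import *
# lid top points at lateral ends, box frame, angle from hinge
for n in('top','side','wrist'):
    c=cam(n);P=c['P'].reshape(-1,3);B=np.c_[(P[:,:2]-O)@X,(P[:,:2]-O)@Y,P[:,2]]
    for l,h_ in((-100,-90),(75,100)):
      m=(B[:,1]>l)&(B[:,1]<h_)&(B[:,0]>-75)&(B[:,0]<90)&(B[:,2]>58)&(B[:,2]<185)
      q=B[m];print(n,l,len(q),[(x,float(np.median(q[abs(q[:,0]-x)<5][:,2]).round(1))) for x in range(-60,90,15) if (abs(q[:,0]-x)<5).sum()>3])
E
python3 lid.py
```

```text
14.15 [ 0.956  1.03   1.006 -0.899  1.83   0.69 ] box -53.0 0.1 71.9 F -0.1 -0.4 [3.14029968 1.13437023 1.94185367]
top -100 177 [(-45, 72.5), (-30, 72.8), (-15, 72.0), (0, 72.5), (15, 73.1), (30, 71.6), (45, 71.9)]
top 75 428 [(-60, 71.7), (-45, 72.3), (-30, 72.4), (-15, 71.7), (0, 71.9), (15, 72.2), (30, 72.8), (45, 72.4)]
side -100 0 []
side 75 118 [(-15, 72.2), (0, 72.3), (15, 72.4), (30, 72.9), (45, 72.3)]
wrist -100 268 [(-45, 61.9), (-30, 73.2), (-15, 73.2), (0, 73.3), (30, 73.2), (45, 73.3)]
wrist 75 703 [(-60, 69.0), (-45, 61.8), (-30, 73.0), (-15, 73.0), (0, 73.1), (45, 73.1)]
```

Run:
```python
from h import *
from k import *
for n in('wrist','top','side'):
    c=cam(n);P=c['P'].reshape(-1,3);B=np.c_[(P[:,:2]-O)@X,(P[:,:2]-O)@Y,P[:,2]]
    for y0 in(-80,-50,-10,10,50,80):
      q=B[(abs(B[:,1]-y0)<8)&(B[:,0]<90)&(B[:,0]>-130)]
      t=q[(q[:,2]>68)&(q[:,2]<76)&(q[:,0]<60)];f=q[(q[:,2]>15)&(q[:,2]<50)&(q[:,0]>-65)&(q[:,0]<-30)];e=q[(q[:,2]>60)&(q[:,2]<71)&(q[:,0]<0)&(q[:,0]>-75)]
      r=lambda a,p:np.percentile(a,p).round(1) if len(a)>4 else None
      print(n,y0,'top xmin',r(t[:,0],[1,5,50]),'wall',r(f[:,0],[5,50,95]),'edge',r(e[:,0],[5,50,95]),r(e[:,2],[5,95]))
    if n=='top':
      q=B[(abs(B[:,1])<100)&(B[:,0]<60)&(B[:,0]>-100)&(B[:,2]>78)&(B[:,2]<130)]
      for x in range(-100,60,10):
        k=q[abs(q[:,0]-x)<5]
        if len(k):print(x,len(k),k[:,2].min().round(1),k[:,1].min().round(1),k[:,1].max().round(1))
save(cam('wrist')['frame'],'w6.png')
```

```text
wrist -80 top xmin [-54.2 -53.6 -51.8] wall [-50.1 -49.  -47.9] edge [-53.7 -52.3 -48. ] [60.2 70.5]
wrist -50 top xmin [-54.2 -53.9 -51.8] wall [-50.2 -49.2 -48.2] edge [-54.  -52.5 -48. ] [60.2 70.5]
wrist -10 top xmin [-60.4 -60.1 -52.6] wall [-50.6 -49.5 -48.4] edge [-60.4 -58.4 -48.4] [60.2 70.9]
wrist 10 top xmin [-61.1 -60.6 -53. ] wall [-51.  -49.8 -48.7] edge [-60.7 -59.2 -48.7] [60.2 70.8]
wrist 50 top xmin [-54.8 -54.5 -52.4] wall [-51.2 -50.1 -48.9] edge [-54.7 -53.1 -48.9] [60.2 70.4]
wrist 80 top xmin [-55.  -54.7 -52.8] wall [-51.1 -50.  -49. ] edge [-54.8 -53.5 -49.1] [60.1 70.3]
top -80 top xmin [-54.1 -49.9  -0.6] wall None edge [-52.7 -32.5  -5.2] [68.1 70.9]
top -50 top xmin [-54.3 -50.4  -1.3] wall None edge [-54.7 -26.2  -4.1] [68.6 70.9]
top -10 top xmin [-60.6 -55.2  -3.2] wall None edge [-60.4 -32.7  -1. ] [68.7 71. ]
top 10 top xmin [-60.9 -55.9  -4. ] wall None edge [-60.9 -33.5  -2.6] [67.4 71. ]
top 50 top xmin [-54.7 -49.9  -1.4] wall None edge [-54.9 -28.2  -2.5] [67.5 71. ]
top 80 top xmin [-54.9 -51.2  -1.8] wall None edge [-53.4 -22.4  -3.8] [68.5 71. ]
-100 21 98.1 -12.2 11.5
-90 30 94.9 -11.7 9.8
-80 1 91.3 0.9 0.9
-10 1 78.1 18.6 18.6
0 1 78.7 28.3 28.3
50 1 78.0 56.6 56.6
side -80 top xmin None wall None edge None None
side -50 top xmin [-29.2 -29.1 -25.2] wall None edge None None
side -10 top xmin [-15.1 -11.7  16.4] wall None edge None None
side 10 top xmin [-22.3 -13.6  -1.6] wall None edge None None
side 50 top xmin [16.5 18.5 36.4] wall None edge None None
side 80 top xmin [-25.6 -19.4  11.7] wall None edge [-18.9 -17.4  -2.8] [70.1 70.9]
```

View pics/w6.png

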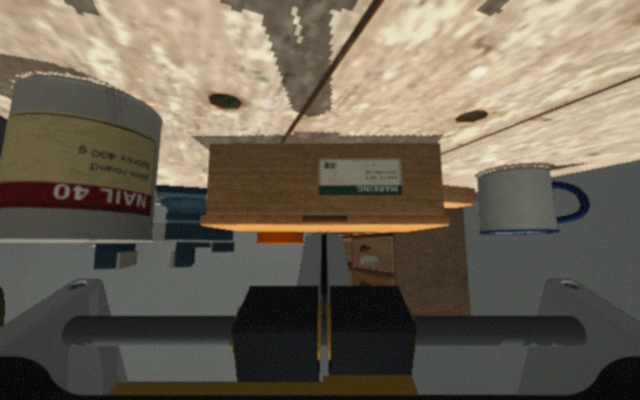

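Run:
```python
from h import *
from k import *
s=manip.read_state();R=Ro.from_euler('xyz',s['eef_rot']).as_matrix()
for n in('wrist','top','side'):
    c=cam(n);M=np.linalg.inv(np.array(c['cam_to_world']))
    print(n,'cam box',((np.array(c['cam_to_world'])[:2,3]-O)@X).round(),np.array(c['cam_to_world'])[2,3].round())
    for T in([0,0,0],[8,0,0],[-8,0,0],[0,4,0],[0,0,-19],[0,0,-35],[0,0,-60],[8,0,-35],[8,12,-35]):
        p=s['eef_pos']+R@np.array(T);q=M@np.r_[p,1];u=q[0]/q[2]*c['f']+c['cx'];v=q[1]/q[2]*c['f']+c['cy']
        ui,vi=int(round(u)),int(round(v))
        ok=0<=ui<640 and 0<=vi<400
        print(T,p.round(0),'px',u.round(0),v.round(0),'z',q[2].round(0),'meas',c['range_z'][vi,ui].round(0) if ok else '',c['frame'][vi,ui] if ok else '')
```

```text
wrist cam box -283.0 88.0
[0, 0, 0] [502. 369.  71.] px 323.0 223.0 z 230.0 meas 227.0 [135  89  46]
[8, 0, 0] [501. 372.  64.] px 323.0 214.0 z 228.0 meas 235.0 [86 64 38]
[-8, 0, 0] [503. 366.  78.] px 323.0 232.0 z 233.0 meas 1187.0 [99 82 67]
[0, 4, 0] [506. 371.  71.] px 328.0 223.0 z 230.0 meas 227.0 [134  88  48]
[0, 0, -19] [496. 385.  79.] px 323.0 232.0 z 212.0 meas 1187.0 [99 82 67]
[0, 0, -35] [490. 399.  86.] px 323.0 241.0 z 197.0 meas 180.0 [10  9 14]
[0, 0, -60] [482. 420.  97.] px 323.0 258.0 z 173.0 meas 159.0 [13 15 12]
[8, 0, -35] [489. 402.  79.] px 323.0 230.0 z 195.0 meas 305.0 [202 145  80]
[8, 12, -35] [500. 406.  79.] px 341.0 230.0 z 195.0 meas 304.0 [204 143  78]
top cam box -133.0 1014.0
[0, 0, 0] [502. 369.  71.] px 343.0 208.0 z 945.0 meas 946.0 [133 101  78]
[8, 0, 0] [501. 372.  64.] px 342.0 209.0 z 952.0 meas 943.0 [115  86  69]
[-8, 0, 0] [503. 366.  78.] px 345.0 207.0 z 938.0 meas 942.0 [155 119  89]
[0, 4, 0] [506. 371.  71.] px 343.0 206.0 z 945.0 meas 943.0 [150 114  87]
[0, 0, -19] [496. 385.  79.] px 337.0 210.0 z 936.0 meas 1013.0 [102  88 
[... 317 characters left out ...]
cam box -1105.0 716.0
[0, 0, 0] [502. 369.  71.] px 332.0 187.0 z 1235.0 meas 912.0 [90 85 63]
[8, 0, 0] [501. 372.  64.] px 332.0 190.0 z 1236.0 meas 905.0 [117 114  83]
[-8, 0, 0] [503. 366.  78.] px 333.0 184.0 z 1234.0 meas 0.0 [58 49 44]
[0, 4, 0] [506. 371.  71.] px 331.0 187.0 z 1235.0 meas 912.0 [89 85 63]
[0, 0, -19] [496. 385.  79.] px 332.0 188.0 z 1216.0 meas 912.0 [89 84 62]
[0, 0, -35] [490. 399.  86.] px 332.0 188.0 z 1200.0 meas 912.0 [89 84 62]
[0, 0, -60] [482. 420.  97.] px 331.0 189.0 z 1175.0 meas 906.0 [111 107  78]
[8, 0, -35] [489. 402.  79.] px 331.0 191.0 z 1201.0 meas 905.0 [125 121  88]
[8, 12, -35] [500. 406.  79.] px 327.0 191.0 z 1202.0 meas 899.0 [125 122  88]
```

Run:
```python
from h import *
from k import *
P=np.load('/tmp/b2.npz')['P'].reshape(-1,3);T=np.array([428,455.5,220.3])
Rm=Ro.from_euler('xyz',[3.1416,0,.3724]).as_matrix();q=(P-T)@Rm
q=q[(abs(q[:,0])<30)&(abs(q[:,1])<30)&(q[:,2]>-90)&(q[:,2]<20)]
for z in range(-90,20,6):
    k=q[abs(q[:,2]-z)<3]
    if len(k):print(z,len(k),k[:,0].min().round(1),k[:,0].max().round(1),k[:,1].min().round(1),k[:,1].max().round(1))
c=cam('wrist');s=manip.read_state();R=Ro.from_euler('xyz',s['eef_rot']).as_matrix();t=(c['P']-s['eef_pos'])@R
for v in range(225,320,6):print(v,t[v,[318,323,328,300,345]].round(0).tolist())
```

```text
-90 9 -7.7 9.3 -17.4 -11.6
-84 23 -8.1 9.2 -17.6 -11.4
-78 25 -8.6 9.0 -16.7 -11.6
-72 22 -8.6 8.6 -16.2 -6.5
-66 24 -8.7 10.2 -17.2 -2.7
-60 22 -8.7 10.1 -17.5 7.4
-54 23 -8.0 9.8 -18.1 -9.7
-48 12 -8.1 9.6 -15.0 -10.4
-42 10 -8.2 9.6 -9.1 -1.6
225 [[-1.0, -4.0, -1.0], [-2.0, -0.0, 1.0], [-2.0, 4.0, 0.0], [-2.0, -19.0, -0.0], [-2.0, 18.0, -0.0]]
231 [[-43.0, -6.0, 89.0], [-44.0, -0.0, 90.0], [-44.0, 5.0, 89.0], [-44.0, -27.0, 90.0], [-44.0, 25.0, 91.0]]
237 [[8.0, -3.0, -47.0], [nan, nan, nan], [8.0, 3.0, -46.0], [-92.0, -36.0, 184.0], [-161.0, 46.0, 342.0]]
243 [[8.0, -3.0, -57.0], [6.0, -0.0, -52.0], [8.0, 3.0, -56.0], [-100.0, -36.0, 179.0], [-162.0, 44.0, 315.0]]
249 [[8.0, -3.0, -65.0], [7.0, -0.0, -61.0], [8.0, 3.0, -64.0], [-530.0, -115.0, 1043.0], [-173.0, 44.0, 310.0]]
255 [[8.0, -3.0, -72.0], [7.0, -0.0, -70.0], [8.0, 3.0, -72.0], [-555.0, -114.0, 1029.0], [8.0, 12.0, -73.0]]
261 [[9.0, -3.0, -80.0], [7.0, -0.0, -76.0], [8.0, 3.0, -80.0], [-581.0, -114.0, 1017.0], [8.0, 12.0, -80.0]]
267 [[8.0, -3.0, -85.0], [6.0, -0.0, -82.0], [8.0, 3.0, -85.0], [8.0, -12.0, -86.0], [8.0,
[... 187 characters left out ...]
0, -11.0, -97.0], [8.0, 11.0, -97.0]]
285 [[8.0, -2.0, -102.0], [6.0, -0.0, -99.0], [8.0, 2.0, -101.0], [8.0, -11.0, -102.0], [9.0, 10.0, -103.0]]
291 [[30.0, -1.0, -139.0], [6.0, 0.0, -103.0], [7.0, 2.0, -105.0], [32.0, -7.0, -142.0], [32.0, 7.0, -142.0]]
297 [[28.0, -1.0, -140.0], [3.0, 0.0, -104.0], [8.0, 2.0, -110.0], [32.0, -7.0, -146.0], [32.0, 6.0, -145.0]]
303 [[26.0, -1.0, -140.0], [1.0, 0.0, -106.0], [9.0, 2.0, -116.0], [32.0, -6.0, -148.0], [32.0, 6.0, -148.0]]
309 [[30.0, -1.0, -148.0], [-3.0, 0.0, -105.0], [30.0, 2.0, -148.0], [32.0, -6.0, -151.0], [32.0, 6.0, -151.0]]
315 [[30.0, -1.0, -151.0], [-5.0, 0.0, -106.0], [29.0, 1.0, -150.0], [32.0, -6.0, -153.0], [32.0, 6.0, -153.0]]
```

Both cameras agree that the real fingertips end about 42 mm short of the reported TCP, since the body also starts at −140 mm rather than −97 mm. From here I'll plan with a true tip of TCP − 42 mm along the tool axis, and go in again 42 mm deeper.

Emit:
{"api": "servo_tool", "payload": {
  "motion": [
    [[-0.0138,0.0354,0,0,0,0,1],[-0.0138,0.0354,-0.03,0,0,0,1],[-0.0138,0.0354,-0.0454,0,0,0,1],[-0.0138,0.0354,-0.0454,0,0,0,1],[0,0,-0.063,0,0,0,1],[0.01,-0.026,-0.076,0,0,0,1],[0.018,-0.046,-0.0862,0,0,0,1],[0.023,-0.058,-0.0925,0,0,0,1],[0.0258,-0.0661,-0.0962,0,0,0,1],[0.0258,-0.0661,-0.0962,0,0,0,1]]
  ]
}}

```text
clock: 15.7
eef_pos: [514.3, 338.2, 24.7]
eef_rot: [3.135, 1.133, 1.939]
wrist_force: [-7.9, 13.3, 6.6]
finger_gap: 0.6
finger_force: 7.8
```

```bash
python3 st.py
python3 - <<'E'
from h import *
from k import *
c=cam('wrist');s=manip.read_state();R=Ro.from_euler('xyz',s['eef_rot']).as_matrix();t=(c['P']-s['eef_pos'])@R
B=np.stack([(c['P'][...,:2]-O)@X,(c['P'][...,:2]-O)@Y,c['P'][...,2]],-1)
for v in range(170,250,5):print(v,t[v,318].round(0).tolist(),B[v,318].round(0).tolist())
E
```

```text
15.7 [ 0.917  1.057  1.079 -0.906  1.739  0.75 ] box -19.5 0.4 24.7 F -15.3 6.6 [3.13509228 1.13280053 1.93911079]
170 [nan, nan, nan] [nan, nan, nan]
175 [49.0, -3.0, -48.0] [-83.0, -3.0, 1.0]
180 [43.0, -3.0, -36.0] [-71.0, -3.0, 1.0]
185 [37.0, -4.0, -23.0] [-56.0, -3.0, 1.0]
190 [32.0, -4.0, -18.0] [-50.0, -3.0, 3.0]
195 [29.0, -4.0, -18.0] [-48.0, -3.0, 7.0]
200 [25.0, -4.0, -20.0] [-49.0, -3.0, 10.0]
205 [22.0, -4.0, -22.0] [-49.0, -3.0, 14.0]
210 [19.0, -4.0, -25.0] [-50.0, -3.0, 18.0]
215 [16.0, -4.0, -26.0] [-50.0, -3.0, 21.0]
220 [13.0, -4.0, -28.0] [-50.0, -3.0, 25.0]
225 [9.0, -4.0, -28.0] [-49.0, -3.0, 28.0]
230 [6.0, -4.0, -30.0] [-49.0, -3.0, 32.0]
235 [8.0, -3.0, -44.0] [-63.0, -3.0, 36.0]
240 [8.0, -3.0, -51.0] [-69.0, -3.0, 39.0]
245 [8.0, -3.0, -59.0] [-76.0, -3.0, 42.0]
```

The tips now touch the front wall under the tab with 15 N. I'll ease off 3 mm, then lift along the arc.

Run:
```python
from k import *
for th in np.arange(0,1.76,.05):
    rad=max(95,108.5-18*th)
    d=np.array([56.8-rad*np.cos(th)+52-3,63+rad*np.sin(th)-48]);print(th.round(2),(d[0]*X/500).round(4),(d[1]/500).round(4))
```

```text
0.0 [-0.002  0.005] 0.03
0.05 [-0.0012  0.0031] 0.0408
0.1 [-0.0003  0.0007] 0.0513
0.15 [ 0.0009 -0.0022] 0.0616
0.2 [ 0.0022 -0.0056] 0.0717
0.25 [ 0.0037 -0.0094] 0.0815
0.3 [ 0.0053 -0.0136] 0.0909
0.35 [ 0.0071 -0.0183] 0.1001
0.4 [ 0.0091 -0.0233] 0.1089
0.45 [ 0.0112 -0.0287] 0.1173
0.5 [ 0.0134 -0.0344] 0.1254
0.55 [ 0.0158 -0.0405] 0.1331
0.6 [ 0.0183 -0.0469] 0.1403
0.65 [ 0.0209 -0.0535] 0.1472
0.7 [ 0.0236 -0.0605] 0.1536
0.75 [ 0.0264 -0.0676] 0.1595
0.8 [ 0.0288 -0.0738] 0.1663
0.85 [ 0.0314 -0.0803] 0.1727
0.9 [ 0.034  -0.0871] 0.1788
0.95 [ 0.0368 -0.0942] 0.1845
1.0 [ 0.0396 -0.1015] 0.1899
1.05 [ 0.0426 -0.109 ] 0.1948
1.1 [ 0.0456 -0.1168] 0.1993
1.15 [ 0.0487 -0.1248] 0.2034
1.2 [ 0.0519 -0.133 ] 0.2071
1.25 [ 0.0552 -0.1413] 0.2103
1.3 [ 0.0585 -0.1498] 0.2131
1.35 [ 0.0618 -0.1583] 0.2154
1.4 [ 0.0652 -0.167 ] 0.2172
1.45 [ 0.0686 -0.1758] 0.2186
1.5 [ 0.0721 -0.1846] 0.2195
1.55 [ 0.0755 -0.1934] 0.22
1.6 [ 0.079  -0.2023] 0.2199
1.65 [ 0.0824 -0.2111] 0.2194
1.7 [ 0.0859 -0.2199] 0.2184
1.75 [ 0.0893 -0.2287] 0.217
```

Emit:
{"api": "servo_tool", "payload": {
  "motion": [
    [[-0.0022,0.0056,0,0,0,0,1],[-0.0022,0.0056,0,0,0,0,1],[-0.0022,0.0056,0.012,0,0,0,1],[-0.0022,0.0056,0.024,0,0,0,1],[-0.0022,0.0056,0.032,0,0,0,1],[-0.002,0.005,0.042,0,0,0,1],[-0.001,0.0026,0.0515,0,0,0,1],[-0.001,0.0026,0.0515,0,0,0,1]]
  ]
}}

```text
clock: 16.55
eef_pos: [514.5, 337.4, 49.9]
eef_rot: [3.139, 1.134, 1.941]
wrist_force: [-0.3, 1.1, 0.2]
finger_gap: 0.2
finger_force: 0.4
```

```bash
python3 st.py; python3 lid.py
```

```text
16.55 [ 0.916  1.019  1.086 -0.91   1.76   0.724] box -18.7 0.2 49.9 F -1.1 0.2 [3.13939544 1.13435166 1.94064951]
top -100 178 [(-45, 85.0), (-30, 83.5), (-15, 81.3), (0, 78.4), (15, 77.4), (30, 75.2), (45, 73.3)]
top 75 427 [(-45, 84.9), (-30, 83.4), (-15, 81.5), (0, 79.8), (15, 77.7), (30, 75.6), (45, 73.7)]
side -100 0 []
side 75 118 [(-45, 85.6), (-30, 83.3), (-15, 81.7), (0, 80.1), (15, 77.9), (30, 76.1), (45, 74.0)]
wrist -100 528 [(-45, 62.1), (-30, 75.2), (-15, 73.1), (0, 71.3), (15, 69.8), (30, 68.0), (45, 66.1)]
wrist 75 1340 [(-45, 63.3), (-30, 75.0), (-15, 73.2), (0, 71.2), (15, 68.8), (30, 67.0), (45, 64.9)]
```

The lid is lifting: its slope is 0.135 rad with the tips under the tab. Carrying on along the arc.

Emit:
{"api": "servo_tool", "payload": {
  "motion": [
    [[0.0019,-0.0048,0.0101,0,0,0,1],[0.0032,-0.0082,0.0202,0,0,0,1],[0.0047,-0.012,0.03,0,0,0,1],[0.0063,-0.0162,0.0394,0,0,0,1],[0.0081,-0.0209,0.0486,0,0,0,1],[0.0101,-0.0259,0.0574,0,0,0,1],[0.0122,-0.0313,0.0658,0,0,0,1],[0.0144,-0.037,0.0739,0,0,0,1],[0.0168,-0.0431,0.0816,0,0,0,1],[0.0193,-0.0495,0.0888,0,0,0,1]]
  ]
}}

```text
clock: 17.7
eef_pos: [524.0, 312.4, 93.8]
eef_rot: [-3.142, 1.135, 1.943]
wrist_force: [-1.3, 0.3, -0.6]
finger_gap: 0.4
finger_force: 0.4
```

```bash
python3 st.py; python3 lid.py|head -5
```

```text
17.7 [ 0.884  0.926  1.15  -0.934  1.756  0.682] box 8.0 -0.0 93.8 F -0.8 -0.6 [-3.14150921  1.13474803  1.94309799]
top -100 180 [(-45, 62.0), (-30, 129.9), (-15, 122.6), (0, 114.6), (15, 103.5), (30, 93.4), (45, 81.5)]
top 75 401 [(-45, 62.2), (-30, 131.4), (-15, 122.9), (0, 112.8), (15, 102.5), (30, 91.4), (45, 81.3), (60, 73.3)]
side -100 33 [(-45, 61.8), (-30, 62.4), (-15, 62.8)]
side 75 28 [(-45, 62.3)]
wrist -100 1666 [(-45, 61.6), (-30, 127.4), (-15, 114.7), (0, 104.0), (15, 93.0), (30, 82.2), (45, 71.8)]
```

Emit:
{"api": "servo_tool", "payload": {
  "motion": [
    [[0.0026,-0.0066,0.0069,0,0,0,1],[0.0053,-0.0136,0.0133,0,0,0,1],[0.0081,-0.0207,0.0192,0,0,0,1],[0.0105,-0.0269,0.026,0,0,0,1],[0.0131,-0.0334,0.0324,0,0,0,1],[0.0157,-0.0402,0.0385,0,0,0,1],[0.0185,-0.0473,0.0442,0,0,0,1],[0.0213,-0.0546,0.0496,0,0,0,1],[0.0243,-0.0621,0.0545,0,0,0,1],[0.0273,-0.0699,0.059,0,0,0,1]]
  ]
}}

```text
clock: 18.85
eef_pos: [537.7, 277.4, 123.1]
eef_rot: [-3.141, 1.135, 1.943]
wrist_force: [0.1, -0.2, -1.9]
finger_gap: 0.6
finger_force: 0.2
```

```bash
python3 st.py; python3 lid.py|head -5
```

```text
18.85 [ 0.837  0.846  1.221 -0.962  1.728  0.65 ] box 45.6 -0.0 123.1 F 0.2 -1.9 [-3.14146821  1.13473171  1.94308446]
top -100 157 [(-45, 61.9), (-30, 62.5), (-15, 62.9), (0, 62.8), (15, 163.0), (30, 139.0), (45, 106.9), (60, 77.2)]
top 75 258 [(-45, 62.6), (-30, 62.0), (-15, 63.3), (0, 63.3), (15, 164.0), (30, 135.1), (45, 105.1), (60, 78.2)]
side -100 88 [(-45, 62.4), (-30, 63.5), (-15, 62.8), (0, 62.4), (15, 63.3), (30, 63.0), (45, 83.8)]
side 75 97 [(-45, 62.3), (-30, 61.5), (-15, 62.4), (0, 63.3), (15, 61.8), (30, 62.2), (45, 62.3)]
wrist -100 2928 [(-45, 62.8), (-30, 63.1), (-15, 63.1), (0, 63.2), (15, 153.5), (30, 120.8), (45, 89.2), (60, 68.9)]
```

Emit:
{"api": "servo_tool", "payload": {
  "motion": [
    [[0.0031,-0.008,0.0041,0,0,0,1],[0.0063,-0.0162,0.0078,0,0,0,1],[0.0096,-0.0245,0.011,0,0,0,1],[0.0129,-0.033,0.0138,0,0,0,1],[0.0162,-0.0415,0.0161,0,0,0,1],[0.0196,-0.0502,0.0179,0,0,0,1],[0.023,-0.059,0.0193,0,0,0,1],[0.0265,-0.0678,0.0202,0,0,0,1],[0.0299,-0.0766,0.0207,0,0,0,1],[0.0334,-0.0855,0.0206,0,0,0,1]]
  ]
}}

```text
clock: 20.0
eef_pos: [554.4, 234.6, 133.3]
eef_rot: [3.142, 1.135, 1.943]
wrist_force: [-0.3, -0.8, -0.6]
finger_gap: 0.6
finger_force: 0.0
```

Emit:
{"api": "servo_tool", "payload": {
  "motion": [
    [[0.0034,-0.0088,-0.0005,0,0,0,1],[0.0069,-0.0176,-0.0015,0,0,0,1],[0.0103,-0.0264,-0.0029,0,0,0,1],[0.0103,-0.0264,-0.0029,0,0,0,1],[0.0103,-0.0264,-0.0029,0,0,0,1]]
  ]
}}

```text
clock: 20.5
eef_pos: [558.9, 223.6, 132.0]
eef_rot: [3.139, 1.133, 1.943]
wrist_force: [-8.4, 16.4, 3.3]
finger_gap: -0.1
finger_force: 9.2
```

```bash
python3 st.py; sed -i 's/range(-60,90,15)/range(-60,120,8)/;s/<90)/<130)/' lid.py; python3 lid.py
```

```text
20.5 [ 0.759  0.778  1.319 -1.002  1.651  0.638] box 103.5 0.2 132.0 F -18.3 3.3 [3.13891835 1.13291094 1.94288726]
top -100 147 [(4, 63.0), (12, 62.4), (20, 62.9), (28, 61.3), (36, 62.8), (44, 63.2), (52, 62.5), (60, 90.9), (68, 138.4), (76, 167.7), (84, 171.2)]
top 75 294 [(20, 62.4), (28, 62.0), (36, 62.4), (44, 62.2), (52, 63.7), (60, 95.9), (68, 141.2), (76, 170.7), (84, 171.8)]
side -100 141 [(-52, 63.1), (-44, 62.2), (-36, 62.1), (-28, 63.2), (-20, 62.2), (-12, 63.1), (-4, 63.2), (4, 64.0), (12, 63.3), (20, 63.6), (28, 63.4), (36, 63.4), (44, 62.6), (52, 72.6), (60, 90.6), (68, 118.4)]
side 75 221 [(-52, 61.4), (-44, 62.2), (-36, 63.5), (-28, 63.4), (-20, 62.9), (-12, 62.3), (-4, 63.0), (12, 62.5), (20, 62.9), (36, 62.9), (44, 61.6), (52, 69.6), (60, 87.5), (68, 101.3)]
wrist -100 5203 [(-36, 63.2), (-28, 63.0), (-20, 62.9), (-12, 63.0), (-4, 63.1), (4, 63.0), (12, 63.0), (20, 63.1), (28, 63.1), (36, 63.1), (44, 63.1), (52, 63.2), (60, 85.9), (68, 122.3), (76, 156.0), (84, 173.6)]
wrist 75 9624 [(-60, 170.5), (-52, 168.4), (-44, 165.4), (-36, 63.6), (-28, 62.9), (-20, 62.8), (-12, 62.8), (-4, 62.9), (4, 62.8), (12, 62.8), (20, 62.8), (28, 62.8), (36, 63.0), (44, 61.6), (52, 63.0), (60, 89.2), (68, 129.1), (76, 159.4)]
```

The lid is against its stop and the tips press it with 18 N. I'll take the hand away, backwards first, then up.

Emit:
{"api": "servo_tool", "payload": {
  "motion": [
    [[-0.007,0.019,0,0,0,0,1],[-0.022,0.056,0.01,0,0,0,1],[-0.044,0.112,0.04,0,0,0,1],[-0.066,0.168,0.08,0,0,0,1],[-0.08,0.205,0.15,0,0,0,1],[-0.08,0.205,0.22,0,0,0,1],[-0.08,0.205,0.25,0,0,0,1],[-0.08,0.205,0.25,0,0,0,1],[-0.08,0.205,0.25,0,0,0,1],[-0.08,0.205,0.25,0,0,0,1]]
  ]
}}

```text
clock: 21.65
eef_pos: [519.3, 323.7, 254.9]
eef_rot: [-3.135, 1.136, 1.949]
wrist_force: [-0.3, -0.7, -0.4]
finger_gap: 0.4
finger_force: 0.0
```

```bash
python3 st.py; python3 lid.py|head -2
python3 - <<'E'
from h import *
from k import *
b=cam("side");save(b["frame"],"end.png");P=b["P"].reshape(-1,3)
S=np.c_[(P[:,:2]-O)@X,(P[:,:2]-O)@Y,P[:,2]]
m=(S[:,1]<-100)&(S[:,1]>-200)&(S[:,0]>-170)&(S[:,0]<-60)&(S[:,2]>70)&(S[:,2]<95);print('tin',cv2.minEnclosingCircle(S[m][:,:2].astype(np.float32)))
E
```

```text
21.65 [ 0.899  0.76   1.046 -0.988  1.925  0.459] box -4.2 -0.2 254.9 F 0.5 -0.4 [-3.13499665  1.13611451  1.94850533]
top -100 215 [(-52, 64.3), (-44, 62.1), (-36, 62.8), (-28, 61.7), (-20, 62.3), (-12, 62.9), (-4, 62.9), (4, 62.5), (12, 62.6), (20, 63.1), (28, 62.4), (36, 62.9), (44, 62.2), (52, 62.6), (60, 92.4), (68, 132.8), (76, 168.6), (84, 171.7)]
top 75 378 [(-52, 62.5), (-44, 62.2), (-36, 61.9), (-28, 62.5), (-20, 63.0), (-12, 61.7), (-4, 61.7), (4, 62.7), (12, 62.2), (20, 61.8), (28, 62.9), (36, 62.1), (44, 62.2), (52, 62.9), (60, 95.7), (68, 139.2), (76, 171.0), (84, 171.1)]
tin ((-113.84114074707031, -143.9498291015625), 40.7473258972168)
```

View pics/end.png

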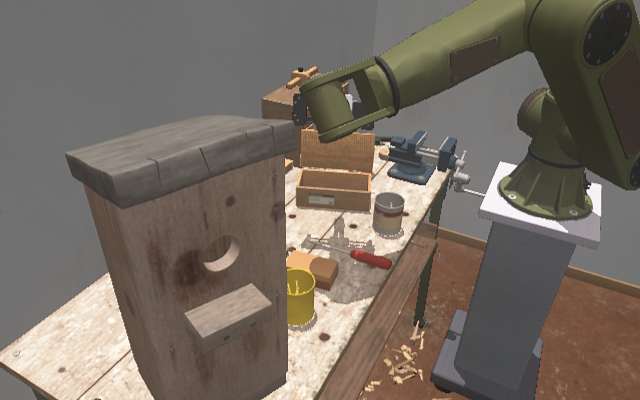

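The final side view shows the lid leaning open at (338,150) and the tin upright at (388,213). The screwdriver and block are undisturbed and the hand is clear.

```bash
python3 -c "
from cell import manip
print(manip.sign_off())"
```

```text
the job is handed in; nothing more can be done
None
```

The job is handed in (the hand-in gave no verdict): the lid leans back on its stop, the tin stands upright about 144 mm towards the near end of the box, and the hand is clear; it took three tries to get under the tab, because the real fingertips end about 38–42 mm short of the reported TCP.

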